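# Gauge the core gap with a taper blade and hold it snug

## Robot

A 6-joint arm with a two-finger parallel gripper is mounted at the origin on the work surface. World frame = base frame: x ahead of the robot, y to its left, z up, the work surface at z = 0. Lengths are in m, angles in degrees, forces in N, time in s.
With the tool pointing down it reaches from about 0.325 to 0.775 m from the base axis. Payload 5.5 kg.
Tool frame: the origin (TCP) lies at the very end of the fingers, on their centre line; the grasp point (between the pads) lies 19 mm behind it; x points along the fingers, z is the direction in which the jaws open and shut, and the axes are right-handed (so a half turn about x gives the same grasp; the last joint's range is limited). The gripper opens to 85 mm and grips with 20 to 120 N. Pads are 22 mm wide; open, the fingers measure 114 mm over their backs; the gripper's body (76 mm by 85 mm) begins 54 mm behind the grasp point. The pads swing forward as they close: fully open they stand 13 mm farther back than shut.
Start: joints at [-79.108, 5.22, 70.514, -0, 104.267, -3.249], TCP at [0.147, -0.582, 0.231] pointing down, gripper open.
Joint ranges: [-164.24, 164.24], [-49.07, 125.15], [9.68, 141.18], [-86.29, 266.29], [3.28, 154.24], [-151.56, 151.56]. Speed limits (degrees/s): [147.25, 147.25, 172.46, 180, 180, 180].

## Interface

Orientations are given as [roll, pitch, yaw] about the fixed x, y, z axes, in that order (R = Rz(yaw) Ry(pitch) Rx(roll)).
In Python, from workcell import state, optics, close_job gives the robot as it stands. The module is installed in compiled form; this text tells all that it offers.
- The arm moves only by the tool jog_arm, never from a script. Its arguments are lists of equal length, an entry for each row: "travel": the shift along the tool's x, y, z in m, a list of three; "twist": the turn, a rotation vector about the tool's x, y, z in rad, a list of three; "fingers": the closure, from 0 (fully open) to 1 (shut). In form: {"travel": [[x, y, z], ...], "twist": [[ax, ay, az], ...], "fingers": [fingers, ...]}. A call has 1 to 20 rows; each row is the pose to reach, as a shift and turn from the pose measured when the call began, along the tool's axes at that moment; what a row does not reach only later rows make up. A row lasts 1/12 s, in which the tool goes at most 41.7 mm and 7.16 degrees, less where a joint would pass 70% of its speed; a pose out of reach is approached as far as the arm can. A call with a gripper value outside its range is refused whole. The fingers move at their own pace and stop on an object; "newtons" is the grip in N (left out, the last holds). Time passes only in rows, so rows that repeat a pose let the fingers close. It gives the time, the measured TCP pose, the force and the opening at its end, in the units of the state.
- state(): the state, without advancing time (a new reading comes with each control period).
- optics.grab_frame(name): name is "scene" or "top"; returns a dict with "pixels" (480x640x3 uint8, red, green, blue), "fov_y" (degrees; the focal length in pixels is half the picture's height over the tangent of half this angle, whatever the lens; pixels are square), "cx", "cy" (the principal point, pixels), "pose" (4x4, takes a point from camera to world coordinates). Camera axes: x right, y down, z forward; pixel columns grow to the right and rows downward; lengths in m; the calibration is good to about 2 mm. A picture is of the moment at which its call begins. There is no depth.
- close_job(): hands the job in, once; it reports no verdict.
The state is a dict: "time_s": time; "joints": joint angles; "joint_vel": joint speeds; "joint_efforts": joint torques, N m; "position": TCP position; "tool_rot": TCP orientation; "wrist_force": force on the tool from outside, world axes, zero at the start; "torque": the same for the moment, N m; "gripper_width": opening from 0.0 (shut) to 1.0 (fully open).
Only numpy, scipy, OpenCV 4.12 (cv2) and the standard library are available. Lean on these libraries where they do the work, as an engineer would, in place of code of your own. Each camera call takes 0.05 s, during which the arm holds its last target. There are 200 camera calls.

## Task

Take the yellow-handled taper gauge out of the rack and slide its blade straight down between the two steel plates of the gapping jig until it drags snugly on both, without forcing it. Finish while still gripping the handle, holding the blade upright and still at that depth; leave the other gauges and everything else on the table alone.

Things in the scene. Friction and masses are not known exactly. Their poses are not given: they have to be found in the camera images.
- gauge_yellow: the taper gauge with the yellow handle, about 90 g, upright in one slot of the rack, handle up. Origin at the tip (lower end) of its steel blade; z up along the blade, x across its thickness, y along its width. Blade 60 mm long, 16 mm wide, an even wedge 2 mm thick at the tip and 8 mm at the handle (0.1 mm per mm). Handle from z = 60 to 100 mm, 16 mm thick (x), 36 mm wide (y)
- yellow_grip (a point): centre of the yellow handle, 80 mm above the tip; axes as the gauge's. The handle is free on all sides for a grasp from above, across its 16 mm thickness
- yellow_tip (a point): the lower end of the yellow gauge's blade
- rack: white block, 64 mm (x) by 250 mm (y), 75 mm high, origin at the centre of its underside, fixed. Three slots (11 by 20 mm, 68 mm deep, 80 mm apart along y) hold the three gauges, blades down, tips 15 mm above the table, handles resting on the block; which gauge is in which slot changes. A blade must rise 60 mm to be clear
- jig: gapping jig, fixed: green base 170 mm (x) by 100 mm (y), 14 mm high, grey end posts 94 mm high at x = +-74 mm, two guide rods that carry a floating head with two plates. The head slides freely along x (6 mm either way, centring spring 250 N/m) and so centres itself on a blade. Origin at the centre of the underside; x runs across the gap, y along it
- gap (a point): middle of the mouth of the gap, on the head, 100 mm above the table; x across the gap, y along it, z up. The gap is parallel, 4 to 6 mm wide (varies), its middle within 0.5 mm of this point, free to 86 mm below. Lead-in lips above it: 8 mm high, each leaning 4 mm out. The blade fills the gap with its tip 20 to 40 mm below here; the drag then grows by 2 to 4 N per mm
- plate_a: steel plate on the head, grey backed, at the jig's -x side of the gap: 58 mm long (y), upright, 36 mm deep below the mouth. Origin on the top edge of its face at the gap. A blade that needs 3 to 12 N of push down is snug; well over 15 N is forcing
- plate_b: the facing steel plate of the same size, red backed, with a brass set screw, at the jig's +x side; it is locked firmly at its setting. Origin on the top edge of its face at the gap
- gauge_black: the taper gauge with the black handle, same shape and same origin as the yellow one: stays in the rack
- gauge_blue: the taper gauge with the blue handle, same shape and same origin as the yellow one: stays in the rack
- part_1: small black, yellow and lime transformer, 18 by 26 by 29 mm, 30 g, loose in the front row of the white foam tray at the far edge of the table: not to be disturbed. Origin under its centre
- part_2: small black, yellow and lime transformer, 18 by 26 by 29 mm, 30 g, loose in the front row of the white foam tray at the far edge of the table: not to be disturbed. Origin under its centre
- part_3: small black, yellow and lime transformer, 18 by 26 by 29 mm, 30 g, loose in the front row of the white foam tray at the far edge of the table: not to be disturbed. Origin under its centre
- tape_roll: roll of yellow tape lying flat, 64 mm across, 18 mm high: not to be disturbed
- screwdriver: screwdriver lying at the left: not to be disturbed
- glue: closed bottle, 44 mm across, 110 mm high, at the right: not to be disturbed
There are look-alikes about, which are no part of the job. Leave any pink, red or turquoise look-alike of the gauge_yellow alone.

How it is judged:
By the outcome, as a careful person would: the job done as asked, in the order asked, and still so for the second after the job is handed in, while the arm keeps its last pose, push and grip.
It also fails if it takes over 35 s, if anything falls off the work surface, if the arm or the gripper's body presses on something with over 40 N, if the wrist force passes 120 N, or if a joint passes its speed limit or range.

## Working session

There is one attempt and no reset: what is moved stays moved. The work goes in short steps, Python scripts to look and compute and a tool call to move; the robot and the scene stay as the last step left them, time stands still between calls to the robot, and variables do not carry over. Pictures are saved under pics/ and viewed, about 8 in all and at most 12, crops included, and the job is handed in when it is done.

Besides the shell and the picture viewer there is one more tool, called after "Request:" as name(argument=value, ...), one argument or row to a line, values as JSON. jog_arm: Moves the arm, as the interface text tells. Its arguments: {"type":"object","properties":{"travel":{"type":"array"},"twist":{"type":"array"},"fingers":{"type":"array"},"newtons":{"type":"number"}},"required":["travel","twist","fingers"]}

```bash
mkdir -p pics; python3 - <<'E'
from workcell import state, optics
import cv2,numpy as np
print(state())
for n in("scene","top"):
    f=optics.grab_frame(n);cv2.imwrite(f"pics/{n}0.png",f["pixels"][:,:,::-1]);print(n,f["fov_y"],f["cx"],f["cy"],np.round(f["pose"],4).tolist())
E
```

```text
{'time_s': 0.0, 'joints': array([-7.91084885e+01,  5.26249168e+00,  7.05835615e+01, -1.27899661e-03,
        1.04268788e+02, -3.24799273e+00]), 'joint_vel': array([-0.0122336 ,  0.15190683,  0.05960548, -0.02163489, -0.05170366,
       -0.01487468]), 'joint_efforts': array([-1.53208966e-03, -4.58733737e+01, -4.18018913e+01,  4.22722081e-06,
        1.15879750e-02, -2.00827621e-06]), 'position': array([ 0.1465106 , -0.58152343,  0.23014076]), 'tool_rot': array([177.37071879,  89.88515183, 101.509909  ]), 'wrist_force': array([ 0.10868636,  1.13765511, -0.44162778]), 'torque': array([ 0.01183231, -0.00357203,  0.01724721]), 'gripper_width': 1.002785060922088}
scene 57.92804819892343 319.51929563809995 230.82391993844408 [[0.1006, 0.7298, -0.6763, 1.2052], [0.9949, -0.08, 0.0617, -0.0078], [-0.0091, -0.679, -0.7341, 0.7468], [0.0, 0.0, 0.0, 1.0]]
top 52.37742796816497 318.0557569668413 243.23292062634167 [[0.0202, -0.9816, 0.1899, 0.3077], [-0.9997, -0.0175, 0.0161, 0.0317], [-0.0125, -0.1902, -0.9817, 1.3448], [0.0, 0.0, 0.0, 1.0]]
```

View pics/scene0.png

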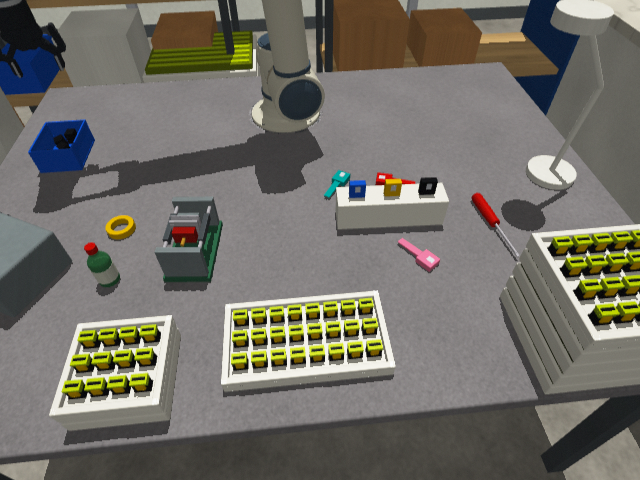

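View pics/top0.png

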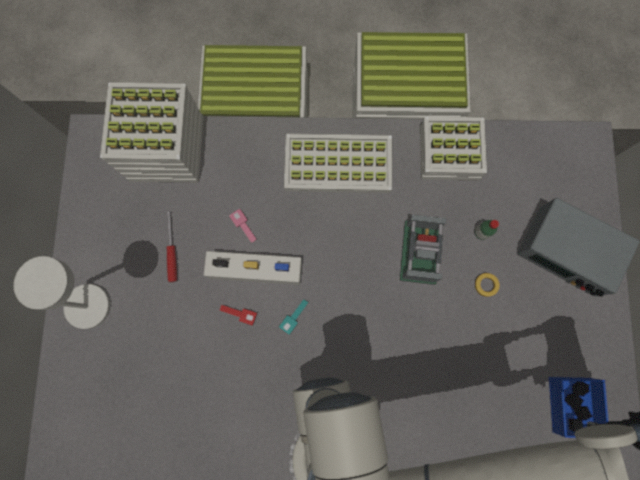

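In the scene image, yellow is the middle gauge in the rack at about (393,187), or top (251,265). Blue is at (358,188) and black at (428,186). The pink, red and turquoise look-alikes lie loose on the table. The jig is at scene (190,240), top (424,248). Next I'll view one enlarged composite to confirm the gauge and measure.

```bash
cat > h.py <<'E'
import numpy as np,cv2
from workcell import state,optics
def cam(n):
    f=optics.grab_frame(n);f["f"]=240/np.tan(np.radians(f["fov_y"]/2));return f
def at(f,u,v,z):
    d=f["pose"][:3,:3]@np.array([(u-f["cx"])/f["f"],(v-f["cy"])/f["f"],1]);o=f["pose"][:3,3]
    return o+d*(z-o[2])/d[2]
def px(f,p):
    c=f["pose"][:3,:3].T@(np.array(p)-f["pose"][:3,3]);return c[:2]/c[2]*f["f"]+[f["cx"],f["cy"]]
def two(f,a,g,b):
    A=[];B=[]
    for c,(u,v) in((f,a),(g,b)):
        d=c["pose"][:3,:3]@np.array([(u-c["cx"])/c["f"],(v-c["cy"])/c["f"],1]);d/=np.linalg.norm(d)
        P=np.eye(3)-np.outer(d,d);A.append(P);B.append(P@c["pose"][:3,3])
    return np.linalg.lstsq(np.vstack(A),np.hstack(B),rcond=None)[0]
def crop(f,u,v,w,h,k):
    return cv2.resize(f["pixels"][v:v+h,u:u+w,::-1],None,fx=k,fy=k,interpolation=cv2.INTER_CUBIC)
E
python3 - <<'E'
from h import *
s=cam("scene");t=cam("top")
a=np.hstack([crop(t,200,240,110,50,4)[:, :400],crop(s,330,165,125,75,3.2)[:200,:400]])
a=np.hstack([crop(t,200,240,100,50,4),crop(s,340,170,100,50,4)])
b=np.hstack([crop(t,390,207,66,66,6)[:396,:396],crop(s,150,188,80,80,5)[:396,:400]])
b=np.hstack([b,np.zeros((396,4,3),np.uint8)])
cv2.imwrite("pics/c1.png",np.vstack([a,b]))
E
```

```text
(no output)
```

View pics/c1.png

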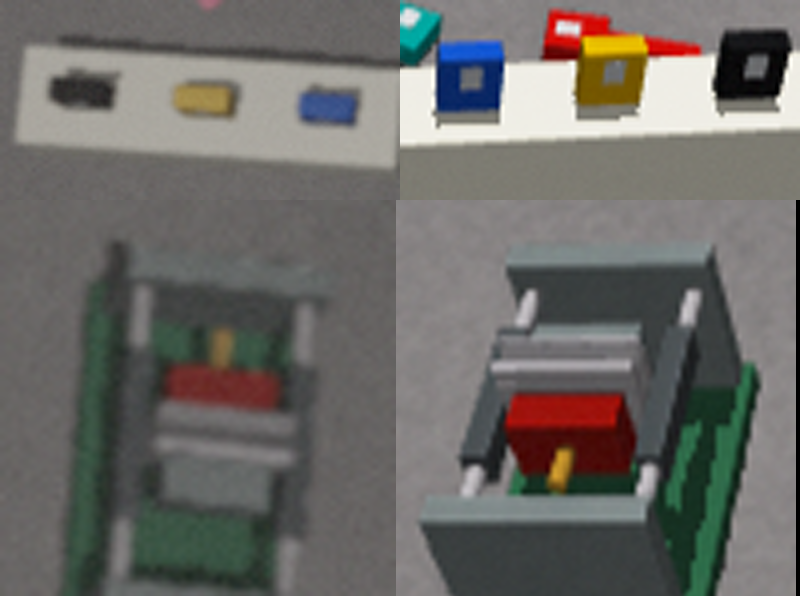

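The composite confirms that the gauge in the middle slot has the yellow handle. The jig's gap runs roughly along world y, with the red plate_b on the +x side. Next I'll fit the handle and measure the gap.

```bash
python3 - <<'E'
from h import *
from scipy.optimize import minimize
import pickle
C={}
for n in("scene","top"):
    fs=[cam(n) for _ in range(4)];f=fs[0];f["pixels"]=np.mean([g["pixels"].astype(float) for g in fs],0).round().astype(np.uint8);C[n]=f
pickle.dump(C,open("C.pkl","wb"))
win={"scene":(340,170,110,40),"top":(205,250,95,30)}
def mask(f,n,col):
    u,v,w,h=win[n];m=np.zeros((480,640),np.uint8)
    hsv=cv2.cvtColor(f["pixels"],cv2.COLOR_RGB2HSV);H,S,V=cv2.split(hsv)
    k={"y":(H>15)&(H<32)&(S>110),"b":(H>100)&(H<130)&(S>110)}[col]
    m[v:v+h,u:u+w]=k[v:v+h,u:u+w];n_,l,st,_=cv2.connectedComponentsWithStats(m)
    i=1+np.argmax(st[1:,4]);m=(l==i).astype(np.uint8)
    return cv2.morphologyEx(m,cv2.MORPH_CLOSE,np.ones((5,5)))
for col,g in(("y",(251,265)),("b",(282,267))):
    M={n:mask(C[n],n,col) for n in C}
    p0=at(C["top"],*g,.11)
    def cen(p,n):
        x,y,a=p;c,s=np.cos(a),np.sin(a);P=[[x+c*i-s*j,y+s*i+c*j,z] for i in(-.008,.008) for j in(-.018,.018) for z in(.075,.115)]
        hl=cv2.convexHull(np.array([px(C[n],q) for q in P],np.float32))
        m=cv2.moments(hl);return np.array([m["m10"],m["m01"]])/m["m00"],m["m00"]
    for sub in(["scene"],["top"],["scene","top"]):
        def cost(p):
            r=0
            for n in sub:
                m=cv2.moments(M[n],True);c,A=cen([*p,0],n);r+=np.sum((c-np.array([m["m10"],m["m01"]])/m["m00"])**2)
            return r
        q=minimize(cost,p0[:2],method="Nelder-Mead",options=dict(xatol=1e-6,fatol=1e-8)).x
        print(col,sub,q,cost(q),[(int(M[n].sum()),cen([*q,0],n)[1].round()) for n in sub])
s,t=C["scene"],C["top"]
a=np.hstack([crop(t,412,232,31,32,13),crop(s,166,210,30,32,13)[:416]])
b=np.hstack([crop(t,396,210,60,26,6.5)[:169],crop(t,396,258,60,26,6.5)])
cv2.imwrite("pics/c2.png",cv2.convertScaleAbs(a,alpha=1.4))
for n in C: print(n,[px(C[n],(x,y,z)).round(1).tolist() for x,y,z in((.4,-.24,.1),)])
E
```

```text
Traceback (most recent call last):
AttributeError: 'float' object has no attribute 'round'
```

```bash
cat > m.py <<'E'
from h import *
from scipy.optimize import minimize
import pickle
C=pickle.load(open("C.pkl","rb"))
win={"scene":(340,170,110,40),"top":(205,250,95,30)}
def mask(f,n,col):
    u,v,w,h=win[n];m=np.zeros((480,640),np.uint8)
    hsv=cv2.cvtColor(f["pixels"],cv2.COLOR_RGB2HSV);H,S,V=cv2.split(hsv)
    k={"y":(H>15)&(H<32)&(S>90),"b":(H>100)&(H<130)&(S>90),"k":(V<70)}[col]
    m[v:v+h,u:u+w]=k[v:v+h,u:u+w];n_,l,st,_=cv2.connectedComponentsWithStats(m)
    i=1+np.argmax(st[1:,4]);m=(l==i).astype(np.uint8)
    return cv2.morphologyEx(m,cv2.MORPH_CLOSE,np.ones((5,5)))
for col,g in(("y",(251,265)),("b",(282,267)),("k",(220,263))):
    M={n:mask(C[n],n,col) for n in C}
    p0=at(C["top"],*g,.11)
    def cen(p,n):
        x,y,a=p;c,s=np.cos(a),np.sin(a);P=[[x+c*i-s*j,y+s*i+c*j,z] for i in(-.008,.008) for j in(-.018,.018) for z in(.075,.115)]
        hl=cv2.convexHull(np.array([px(C[n],q) for q in P],np.float32))
        m=cv2.moments(hl);return np.array([m["m10"],m["m01"]])/m["m00"],m["m00"]
    for sub in(["scene"],["top"],["scene","top"]):
        def cost(p):
            r=0
            for n in sub:
                m=cv2.moments(M[n],True);c,A=cen([*p,0],n);r+=np.sum((c-np.array([m["m10"],m["m01"]])/m["m00"])**2)
            return r
        q=minimize(cost,p0[:2],method="Nelder-Mead",options=dict(xatol=1e-6,fatol=1e-8)).x
        print(col,sub,q.round(4),round(cost(q),2),[(int(M[n].sum()),int(cen([*q,0],n)[1])) for n in sub])
s,t=C["scene"],C["top"]
a=np.hstack([crop(t,412,232,31,32,13),crop(s,166,210,30,32,13)[:416]])
cv2.imwrite("pics/c2.png",cv2.convertScaleAbs(a,alpha=1.4))
for n in C: print(n,px(C[n],(.4,-.24,.1)))
E
python3 m.py
```

```text
y ['scene'] [0.4893 0.223 ] 0.0 [(266, 313)]
y ['top'] [0.4903 0.2256] 0.0 [(94, 130)]
y ['scene', 'top'] [0.4897 0.2241] 0.64 [(266, 313), (94, 130)]
b ['scene'] [0.4848 0.1431] 0.0 [(294, 306)]
b ['top'] [0.4863 0.1456] 0.0 [(81, 124)]
b ['scene', 'top'] [0.4856 0.1441] 0.67 [(294, 306), (81, 124)]
k ['scene'] [0.4941 0.3028] 0.0 [(283, 320)]
k ['top'] [0.4936 0.3043] 0.0 [(90, 136)]
k ['scene', 'top'] [0.4937 0.3036] 0.19 [(283, 320), (90, 136)]
scene [187.42142161 174.79816118]
top [432.27407403 302.84852265]
```

View pics/c2.png

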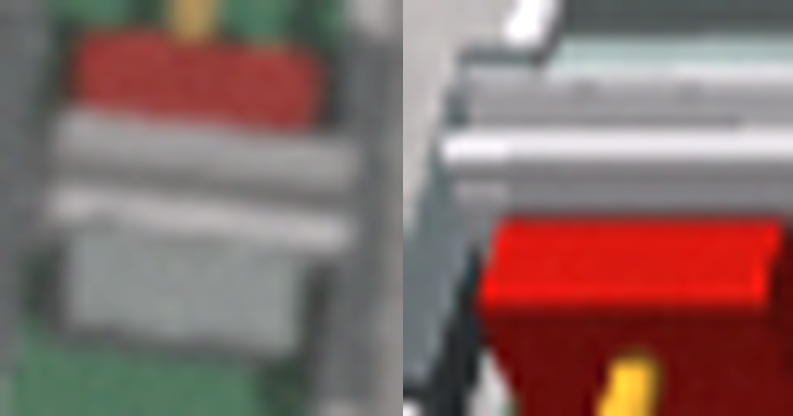

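The dark gap band is clear in the top crop, running from about (416.2,245.7) to (439,248). Next I'll extract it to subpixel accuracy.

```bash
python3 - <<'E'
from h import *
import pickle
C=pickle.load(open("C.pkl","rb"));t=C["top"];s=C["scene"]
G=cv2.cvtColor(t["pixels"],cv2.COLOR_RGB2GRAY).astype(float)
print(G[236:254,414:442:3].astype(int))
P=[]
for u in range(418,438):
    r=np.arange(236,254)
    v0=int(round(246+(u-418)*.1));seg=G[v0-2:v0+3,u];w=(seg.max()-seg)**2;v=(w*np.arange(v0-2,v0+3)).sum()/w.sum();P.append(at(t,u,v,.1))
P=np.array(P);k=np.polyfit(P[:,1],P[:,0],1);print("gap line x=",k,"yaw",np.degrees(np.arctan(-k[0])),"resid",np.std(P[:,0]-np.polyval(k,P[:,1])))
for u,v in((415.5,245.5),(439,248.2)):print(at(t,u,v,.104))
S=cv2.cvtColor(s["pixels"],cv2.COLOR_RGB2GRAY).astype(int);print(S[208:230,170:200:3])
xm=np.polyval(k,-.235)
for dx,z in((-.0065,.108),(-.0025,.1),(.0065,.108)):print(dx,[px(s,(np.polyval(k,y)+dx,y,z)).round(1).tolist() for y in(-.206,-.235,-.264)])
for y in(-.206,-.235,-.264):print(y,px(t,(np.polyval(k,y),y,.104)))
# end posts, outer base: for jig x centre
for n,c in C.items():
  a=-.0
  print(n,[px(c,(xm+X,-.235,.094)).round(1).tolist() for X in(-.08,-.068,.068,.08)])
cv2.imwrite("pics/c3.png",np.hstack([crop(t,395,205,60,85,6.6),crop(s,150,190,80,112,5)])[:560])
E
```

```text
[[ 71  45  63  64  60  60  69  55  60  71]
 [ 69  46  64  63  62  61  62  58  59  70]
 [ 67  46  65  61  60  63  64  60  60  71]
 [ 64  52  66  65  62  62  65  61  60  72]
 [ 64  79  83  73  70  67  63  61  59  75]
 [ 65 103 104  97  91  83  72  63  63  76]
 [ 67 105 111 111 112 103  92  83  80  80]
 [ 70  99 107 111 111 111 110 111  99  83]
 [ 70  88  94 100 103 108 111 111 105  78]
 [ 72  87  87  86  87  97 100 105 100  76]
 [ 75 106 101  95  89  86  85  90  88  78]
 [ 78 124 119 117 112 102  91  83  80  79]
 [ 74 115 109 125 128 126 115 107  92  79]
 [ 74  91  96 113 122 125 126 129 110  78]
 [ 71  85 101 101 101 106 117 121 107  80]
 [ 62  85 103 101  99 104 102  95  85  81]
 [ 55  83 102 105 103 105 101  81  75  80]
 [ 52  85 103 103 105 104 105  70  71  80]]
gap line x= [0.09960957 0.56973008] yaw -5.688444023816641 resid 0.000322967929962618
[ 0.54626007 -0.19951601  0.104     ]
[ 0.54025594 -0.25979022  0.104     ]
[[134 132 188  63  61  60  63  62  61  60]
 [131 134 185  61  61  61  62  61  62  61]
 [134 134 176  61  62  61  62  61  61  61]
 [134 135 166  61  62  62  61  61 
[... 895 characters left out ...]
]]
0.0065 [[195.3, 219.0], [181.2, 219.1], [167.1, 219.2]]
-0.206 [417.99822392 244.42151003]
-0.235 [429.29296698 245.71805742]
-0.264 [440.60595295 247.01669894]
scene [[187.2, 195.9], [186.6, 199.5], [179.3, 246.0], [178.6, 250.6]]
top [[429.2, 277.0], [429.1, 272.4], [427.9, 221.0], [427.8, 216.5]]Traceback (most recent call last):
  File "<stdin>", line 20, in <module>
    return _nx.concatenate(arrs, 1, dtype=dtype, casting=casting)
           ~~~~~~~~~~~~~~~^^^^^^^^^^^^^^^^^^^^^^^^^^^^^^^^^^^^^^^
ValueError: all the input array dimensions except for the concatenation axis must match exactly, but along dimension 0, the array at index 0 has size 561 and the array at index 1 has size 560
```

The gap mouth is at about (0.547, -0.232) with yaw -5.7°, and the scene camera agrees to about 1–2 mm. The yellow grip is at (0.490, 0.224) with rack yaw -2.9°. I'll plan the moves from these.

```bash
cat > plan.py <<'E'
import sys
from h import *
from scipy.spatial.transform import Rotation as R
def plan(x,y,z,yaw):
    s=state();R0=R.from_euler("xyz",s["tool_rot"],degrees=True)
    best=None
    for sg in(1,-1):
        zt=sg*np.array([np.cos(np.radians(yaw)),np.sin(np.radians(yaw)),0]);xt=np.array([0,0,-1.])
        R1=R.from_matrix(np.c_[xt,np.cross(zt,xt),zt]);w=(R0.inv()*R1).as_rotvec()
        tr=R0.inv().apply(np.array([x,y,z])-s["position"]);print(sg,"travel",tr.round(4),"twist",w.round(4),"deg",np.degrees(np.linalg.norm(w)).round(2))
    print("t",s["time_s"],"pos",s["position"].round(4),"j",s["joints"].round(1),"F",s["wrist_force"].round(2),"T",s["torque"].round(3),"grip",round(s["gripper_width"],3))
    print("toolaxes",R0.as_matrix().round(4).tolist())
plan(*map(float,sys.argv[1:5]))
E
python3 plan.py .490 .224 .2 -2.9
```

```text
1 travel [ 0.0312  0.5299 -0.6976] twist [-1.2734e+00  1.0000e-04  1.0000e-04] deg 72.96
-1 travel [ 0.0312  0.5299 -0.6976] twist [ 1.8682e+00  1.0000e-04 -1.0000e-04] deg 107.04
t 0.6 pos [ 0.1466 -0.5818  0.2313] j [-79.1   5.2  70.5  -0.  104.3  -3.2] F [ 0.59 -0.08 -0.51] T [ 0.023  0.032 -0.002] grip 0.997
toolaxes [[0.0, 0.9697, 0.2443], [-0.0001, 0.2443, -0.9697], [-1.0, -0.0, 0.0001]]
```

Request:
jog_arm(
  travel=[
    [0,0.53,-0.698],
    [0,0.53,-0.698],
    [0,0.53,-0.698],
    [0,0.53,-0.698],
    [0,0.53,-0.698],
    [0,0.53,-0.698],
    [0,0.53,-0.698],
    [0,0.53,-0.698],
    [0,0.53,-0.698],
    [0,0.53,-0.698],
    [0,0.53,-0.698],
    [0,0.53,-0.698],
    [0,0.53,-0.698],
    [0,0.53,-0.698],
    [0,0.53,-0.698],
    [0,0.53,-0.698],
    [0,0.53,-0.698],
    [0,0.53,-0.698],
    [0,0.53,-0.698],
    [0,0.53,-0.698],
  ],
  twist=[
    [-0.1,0,0],
    [-0.2,0,0],
    [-0.3,0,0],
    [-0.4,0,0],
    [-0.5,0,0],
    [-0.6,0,0],
    [-0.7,0,0],
    [-0.8,0,0],
    [-0.9,0,0],
    [-1.0,0,0],
    [-1.1,0,0],
    [-1.2,0,0],
    [-1.2734,0,0],
    [-1.2734,0,0],
    [-1.2734,0,0],
    [-1.2734,0,0],
    [-1.2734,0,0],
    [-1.2734,0,0],
    [-1.2734,0,0],
    [-1.2734,0,0],
  ],
  fingers=[0,0,0,0,0,0,0,0,0,0,0,0,0,0,0,0,0,0,0,0],
)

```text
time_s: 2.27
position: [0.4734, 0.1872, 0.2315]
tool_rot: [8.2, 90.0, 5.3]
wrist_force: [1.5, -0.8, 0.4]
gripper_width: 0.999
```

```bash
python3 plan.py .490 .224 .15 -2.9
```

```text
1 travel [0.0815 0.0375 0.0146] twist [ 0.0007  0.0009 -0.0001] deg 0.06
-1 travel [0.0815 0.0375 0.0146] twist [-3.1409e+00  2.0000e-04  1.3000e-03] deg 179.96
t 2.2667 pos [0.4734 0.1872 0.2315] j [ 17.8  -8.8  84.3  -0.  104.5  20.6] F [ 1.54 -0.76  0.42] T [ 0.005 -0.039 -0.001] grip 0.999
toolaxes [[0.0009, 0.0499, 0.9988], [0.0001, 0.9988, -0.0499], [-1.0, 0.0001, 0.0009]]
```

Request:
jog_arm(
  travel=[
    [0.01,0.0375,0.0146],
    [0.04,0.0375,0.0146],
    [0.075,0.0375,0.0146],
    [0.11,0.0375,0.0146],
    [0.135,0.0375,0.0146],
    [0.15,0.0375,0.0146],
    [0.15,0.0375,0.0146],
    [0.15,0.0375,0.0146],
    [0.15,0.0375,0.0146],
    [0.15,0.0375,0.0146],
  ],
  twist=[
    [0,0,0],
    [0,0,0],
    [0,0.001,0],
    [0,0.001,0],
    [0,0.001,0],
    [0,0.001,0],
    [0,0.001,0],
    [0,0.001,0],
    [0,0.001,0],
    [0,0.001,0],
  ],
  fingers=[0,0,0,0,0.3,0.5,0.65,0.7,0.7,0.7],
  newtons=40,
)

```text
time_s: 3.1
position: [0.4911, 0.2244, 0.0839]
tool_rot: [26.7, 89.8, 23.8]
wrist_force: [0.6, -0.7, 0.8]
gripper_width: 0.3
```

```bash
python3 plan.py .490 .224 .081 -2.9; python3 - <<'E'
from h import *
s=cam("scene");t=cam("top")
cv2.imwrite("pics/c4.png",np.hstack([crop(t,210,235,80,80,5),crop(s,350,140,80,80,5)]))
E
```

```text
1 travel [ 0.0029 -0.0004 -0.0011] twist [ 0.0006  0.0033 -0.0017] deg 0.21
-1 travel [ 0.0029 -0.0004 -0.0011] twist [-3.141e+00  2.600e-03  5.200e-03] deg 179.97
t 3.1 pos [0.4911 0.2244 0.0839] j [20.9 -3.  93.8  0.  89.  23.8] F [ 0.61 -0.75  0.84] T [-0.009 -0.028 -0.03 ] grip 0.3
toolaxes [[0.0034, 0.05, 0.9987], [0.0015, 0.9987, -0.05], [-1.0, 0.0017, 0.0033]]
```

View pics/c4.png

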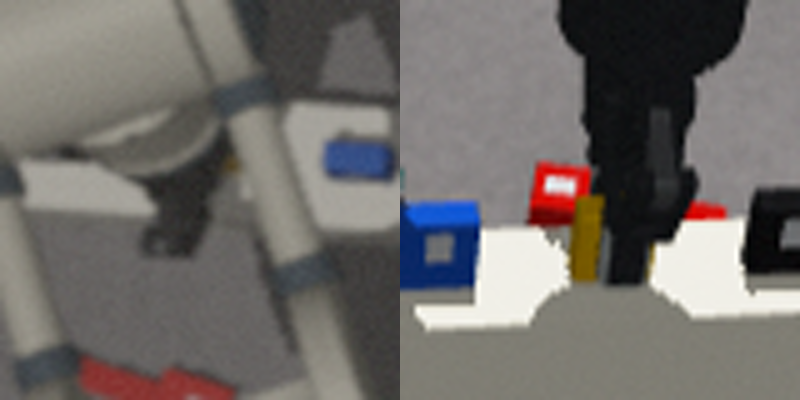

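The fingers straddle the yellow handle in the scene crop: handle at x 572–655, finger centre at about 627, so 1–3 mm off along y. I'll shift slightly, descend the last 2 mm and close.

Request:
jog_arm(
  travel=[
    [0.0025,-0.0015,-0.001],
    [0.0025,-0.0015,-0.001],
    [0.0025,-0.0015,-0.001],
    [0.0025,-0.0015,-0.001],
    [0.0025,-0.0015,-0.001],
    [0.0025,-0.0015,-0.001],
    [0.0025,-0.0015,-0.001],
    [0.0025,-0.0015,-0.001],
  ],
  twist=[
    [0,0.003,-0.0015],
    [0,0.003,-0.0015],
    [0,0.003,-0.0015],
    [0,0.003,-0.0015],
    [0,0.003,-0.0015],
    [0,0.003,-0.0015],
    [0,0.003,-0.0015],
    [0,0.003,-0.0015],
  ],
  fingers=[0.72,0.74,0.78,0.82,0.9,1,1,1],
  newtons=50,
)

```text
time_s: 3.87
position: [0.49, 0.2229, 0.0814]
tool_rot: [14.6, 90.0, 11.8]
wrist_force: [-0.9, 0.3, 3.9]
gripper_width: 0.176
```

```bash
python3 plan.py .490 .224 .22 -2.9
```

```text
1 travel [-0.1386  0.0011 -0.    ] twist [ 0.0006  0.0002 -0.0001] deg 0.03
-1 travel [-0.1386  0.0011 -0.    ] twist [-3.141e+00  1.000e-04  4.000e-04] deg 179.97
t 3.8667 pos [0.49   0.2229 0.0814] j [20.8 -3.  94.1 -0.  88.9 23.7] F [-0.88  0.34  3.86] T [-0.103  0.158  0.003] grip 0.176
toolaxes [[0.0002, 0.05, 0.9987], [0.0, 0.9987, -0.05], [-1.0, 0.0001, 0.0002]]
```

Request:
jog_arm(
  travel=[
    [0,0,0],
    [0,0,0],
    [-0.005,0,0],
    [-0.015,0,0],
    [-0.03,0,0],
    [-0.05,0,0],
    [-0.07,0,0],
    [-0.09,0,0],
    [-0.11,0,0],
    [-0.125,0,0],
    [-0.135,0,0],
    [-0.135,0,0],
    [-0.135,0,0],
    [-0.135,0,0],
  ],
  twist=[
    [0,0,0],
    [0,0,0],
    [0,0,0],
    [0,0,0],
    [0,0,0],
    [0,0,0],
    [0,0,0],
    [0,0,0],
    [0,0,0],
    [0,0,0],
    [0,0,0],
    [0,0,0],
    [0,0,0],
    [0,0,0],
  ],
  fingers=[1,1,1,1,1,1,1,1,1,1,1,1,1,1],
  newtons=70,
)

```text
time_s: 5.03
position: [0.4896, 0.2227, 0.215]
tool_rot: [-155.8, 89.9, -158.6]
wrist_force: [-1.1, -0.3, -1.1]
gripper_width: 0.174
```

```bash
python3 plan.py .5475 -.232 .216 -5.7; python3 - <<'E'
from h import *
s=cam("scene")
cv2.imwrite("pics/c5.png",crop(s,330,80,120,120,5))
E
```

```text
1 travel [-0.0008 -0.4513  0.0806] twist [ 0.0494 -0.0016  0.0008] deg 2.84
-1 travel [-0.0008 -0.4513  0.0806] twist [-3.0921e+00 -1.2000e-03 -2.5000e-03] deg 177.17
t 5.0333 pos [0.4896 0.2227 0.215 ] j [ 20.8  -4.4  81.9  -0.  102.7  23.7] F [-1.09 -0.3  -1.12] T [ 0.034 -0.039 -0.014] grip 0.174
toolaxes [[-0.0017, 0.05, 0.9987], [-0.0007, 0.9987, -0.05], [-1.0, -0.0007, -0.0017]]
```

View pics/c5.png

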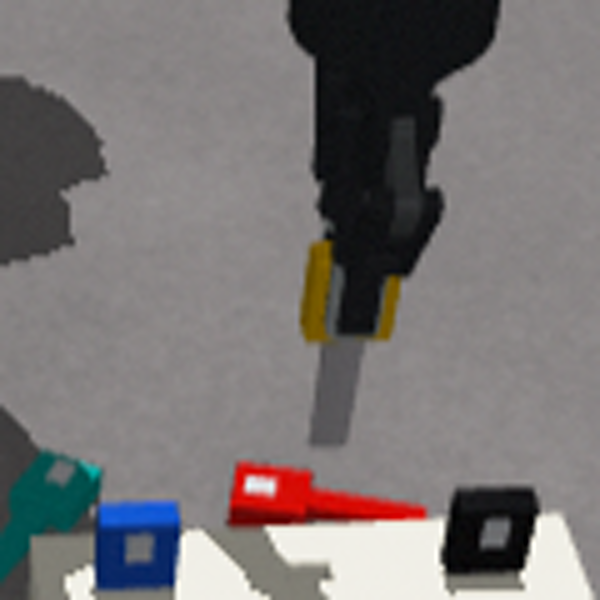

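The gauge is clear of the rack, firmly held and roughly upright. Tip is at px (395.6,169) and the handle bottom at about (399.4,148). I'll check its tilt against the calibration.

```bash
python3 - <<'E'
from h import *
s=cam("scene");t=cam("top")
x,y=.4896,.2227
z0=.215+.019-.0845
for dy in(0,-.002):
  print([px(s,(x,y+dy,z)).round(1).tolist() for z in(z0,z0+.06,z0+.1)])
# rows: blade centre per row
G=s["pixels"].astype(int)
for v in range(146,170,2):
    print(v,G[v,388:410].sum(1).tolist())
E
```

```text
[[394.9, 168.3], [398.3, 145.4], [400.8, 128.9]]
[[393.9, 168.3], [397.3, 145.5], [399.8, 128.9]]
146 [414, 411, 275, 197, 205, 202, 206, 243, 254, 134, 60, 51, 84, 81, 82, 86, 121, 249, 205, 204, 324, 404]
148 [411, 415, 395, 313, 274, 268, 209, 229, 240, 237, 241, 247, 250, 268, 284, 344, 351, 360, 362, 374, 403, 401]
150 [415, 413, 406, 408, 417, 397, 251, 264, 258, 261, 266, 265, 268, 277, 325, 406, 404, 409, 407, 410, 400, 403]
152 [417, 409, 410, 415, 411, 384, 243, 261, 257, 256, 266, 271, 272, 271, 376, 412, 415, 404, 403, 402, 399, 405]
154 [406, 403, 408, 406, 415, 333, 259, 262, 262, 263, 271, 262, 264, 290, 400, 407, 408, 412, 410, 410, 413, 401]
156 [416, 403, 402, 405, 409, 275, 263, 260, 259, 263, 270, 274, 272, 326, 401, 401, 401, 401, 400, 405, 401, 404]
158 [403, 406, 399, 393, 403, 253, 266, 256, 266, 263, 269, 271, 268, 403, 409, 406, 412, 409, 403, 402, 402, 409]
160 [400, 409, 399, 398, 357, 255, 261, 258, 263, 266, 266, 272, 287, 409, 401, 412, 406, 407, 404, 410, 402, 411]
162 [399, 399, 397, 401, 331, 259, 262, 260, 263, 271, 277, 268, 355, 408, 411, 404, 399, 408, 416, 407, 405, 397]
164 [404, 408, 406, 405, 283, 266, 266, 262, 262, 270, 272, 273, 377, 401, 407, 411, 419, 417, 419, 411, 405, 402]
166 [399, 395, 397, 403, 257, 263, 260, 265, 261, 273, 271, 300, 401, 404, 405, 408, 405, 402, 399, 403, 410, 419]
168 [403, 400, 397, 350, 261, 264, 259, 260, 265, 272, 271, 362, 405, 399, 406, 398, 403, 406, 416, 412, 402, 407]
```

Blade slope matches a vertical line to within about 0.5°. Now moving over the gap.

Request:
jog_arm(
  travel=[
    [0,-0.015,0.003],
    [0,-0.05,0.009],
    [0,-0.085,0.015],
    [0,-0.12,0.0215],
    [0,-0.155,0.028],
    [0,-0.19,0.034],
    [0,-0.225,0.04],
    [0,-0.26,0.0465],
    [0,-0.295,0.053],
    [0,-0.33,0.059],
    [0,-0.365,0.065],
    [0,-0.4,0.0715],
    [0,-0.43,0.077],
    [0,-0.445,0.0795],
    [0,-0.4513,0.0806],
    [0,-0.4513,0.0806],
    [0,-0.4513,0.0806],
    [0,-0.4513,0.0806],
  ],
  twist=[
    [0,0,0],
    [0.01,0,0],
    [0.02,0,0],
    [0.03,0,0],
    [0.04,-0.0016,0.0008],
    [0.0494,-0.0016,0.0008],
    [0.0494,-0.0016,0.0008],
    [0.0494,-0.0016,0.0008],
    [0.0494,-0.0016,0.0008],
    [0.0494,-0.0016,0.0008],
    [0.0494,-0.0016,0.0008],
    [0.0494,-0.0016,0.0008],
    [0.0494,-0.0016,0.0008],
    [0.0494,-0.0016,0.0008],
    [0.0494,-0.0016,0.0008],
    [0.0494,-0.0016,0.0008],
    [0.0494,-0.0016,0.0008],
    [0.0494,-0.0016,0.0008],
  ],
  fingers=[1,1,1,1,1,1,1,1,1,1,1,1,1,1,1,1,1,1],
)

```text
time_s: 6.68
position: [0.5476, -0.2305, 0.2153]
tool_rot: [134.2, 90.0, 128.6]
wrist_force: [0.4, 0.6, -1.0]
gripper_width: 0.175
```

```bash
python3 plan.py .5475 -.232 .18 -5.7
```

```text
1 travel [ 0.0353 -0.0015  0.0001] twist [ 0.0017 -0.0003 -0.0003] deg 0.1
-1 travel [ 0.0353 -0.0015  0.0001] twist [-3.1399e+00  5.0000e-04 -5.0000e-04] deg 179.9
t 6.6833 pos [ 0.5476 -0.2305  0.2153] j [-26.1   4.2  73.2   0.  102.6 -20.5] F [ 0.36  0.55 -1.02] T [-0.014 -0.009 -0.015] grip 0.175
toolaxes [[-0.0003, 0.0976, 0.9952], [0.0004, 0.9952, -0.0976], [-1.0, 0.0003, -0.0003]]
```

Request:
jog_arm(
  travel=[
    [0.01,-0.0015,0],
    [0.022,-0.0015,0],
    [0.033,-0.0015,0],
    [0.037,-0.0015,0],
    [0.037,-0.0015,0],
    [0.037,-0.0015,0],
    [0.037,-0.0015,0],
  ],
  twist=[
    [0.001,0,0],
    [0.001,0,0],
    [0.001,0,0],
    [0.001,0,0],
    [0.001,0,0],
    [0.001,0,0],
    [0.001,0,0],
  ],
  fingers=[1,1,1,1,1,1,1],
)

```text
time_s: 7.27
position: [0.5476, -0.232, 0.1787]
tool_rot: [46.6, 90.0, 40.9]
wrist_force: [0.2, -0.3, -0.2]
gripper_width: 0.177
```

```bash
python3 plan.py .5475 -.232 .15 -5.7; python3 - <<'E'
from h import *
s=cam("scene");t=cam("top")
cv2.imwrite("pics/c6.png",np.hstack([crop(t,395,215,60,75,6.6)[:495],crop(s,150,160,66,82,6)[:495][:492] if 0 else cv2.resize(crop(s,150,165,66,82,6),(396,495))]))
E
```

```text
1 travel [ 0.0287  0.     -0.0001] twist [ 0.0007  0.0002 -0.0002] deg 0.04
-1 travel [ 0.0287  0.     -0.0001] twist [-3.1409e+00  3.0000e-04  3.0000e-04] deg 179.96
t 7.2667 pos [ 0.5476 -0.232   0.1787] j [-26.2   4.1  77.    0.   98.9 -20.6] F [ 0.2  -0.31 -0.15] T [-0.003 -0.002 -0.025] grip 0.177
toolaxes [[0.0002, 0.0986, 0.9951], [0.0002, 0.9951, -0.0986], [-1.0, 0.0002, 0.0002]]
```

View pics/c6.png

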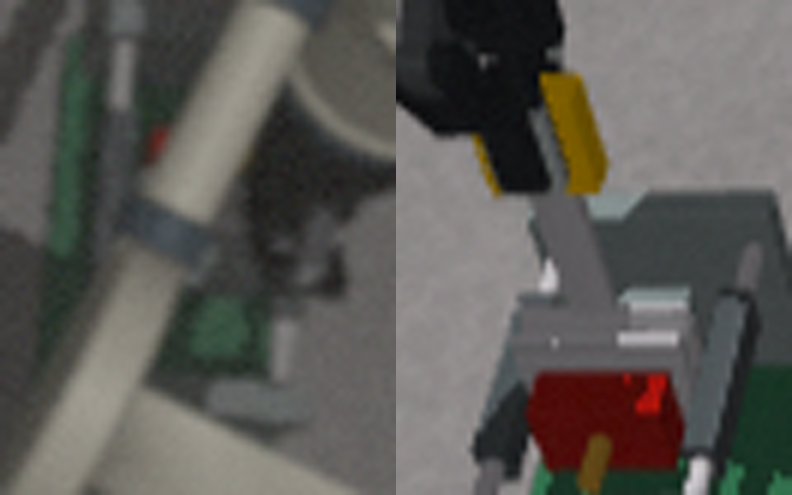

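The blade hangs upright just above the lips (tip near crop (592,312)), well inside the plates' length. I'll enter gently and watch the force.

Request:
jog_arm(
  travel=[
    [0.002,0,0],
    [0.004,0,0],
    [0.006,0,0],
    [0.008,0,0],
    [0.01,0,0],
    [0.012,0,0],
    [0.012,0,0],
    [0.012,0,0],
  ],
  twist=[
    [0,0,0],
    [0,0,0],
    [0,0,0],
    [0,0,0],
    [0,0,0],
    [0,0,0],
    [0,0,0],
    [0,0,0],
  ],
  fingers=[1,1,1,1,1,1,1,1],
)

```text
time_s: 8.03
position: [0.5476, -0.2321, 0.1668]
tool_rot: [14.0, 90.0, 8.3]
wrist_force: [-0.5, 0.9, -0.8]
gripper_width: 0.179
```

Request:
jog_arm(
  travel=[
    [0.002,0,0],
    [0.004,0,0],
    [0.006,0,0],
    [0.008,0,0],
    [0.01,0,0],
    [0.012,0,0],
    [0.014,0,0],
    [0.014,0,0],
    [0.014,0,0],
  ],
  twist=[
    [0,0,0],
    [0,0,0],
    [0,0,0],
    [0,0,0],
    [0,0,0],
    [0,0,0],
    [0,0,0],
    [0,0,0],
    [0,0,0],
  ],
  fingers=[1,1,1,1,1,1,1,1,1],
)

```text
time_s: 8.78
position: [0.5476, -0.2321, 0.1526]
tool_rot: [54.2, 90.0, 48.5]
wrist_force: [-0.6, 0.2, -0.5]
gripper_width: 0.18
```

```bash
python3 plan.py .5475 -.232 .15 -5.7
```

```text
1 travel [ 0.0026  0.0001 -0.0001] twist [ 0.0006  0.0001 -0.0002] deg 0.04
-1 travel [ 0.0026  0.0001 -0.0001] twist [-3.141e+00  3.000e-04  2.000e-04] deg 179.96
t 8.7833 pos [ 0.5476 -0.2321  0.1526] j [-26.3   4.3  79.4   0.   96.3 -20.6] F [-0.61  0.21 -0.55] T [ 0.02  -0.004  0.033] grip 0.18
toolaxes [[0.0002, 0.0987, 0.9951], [0.0002, 0.9951, -0.0987], [-1.0, 0.0002, 0.0001]]
```

Request:
jog_arm(
  travel=[
    [0.002,0,0],
    [0.004,0,0],
    [0.006,0,0],
    [0.007,0,0],
    [0.007,0,0],
    [0.007,0,0],
  ],
  twist=[
    [0,0,0],
    [0,0,0],
    [0,0,0],
    [0,0,0],
    [0,0,0],
    [0,0,0],
  ],
  fingers=[1,1,1,1,1,1],
)

```text
time_s: 9.28
position: [0.5475, -0.232, 0.1454]
tool_rot: [116.6, 90.0, 110.9]
wrist_force: [0.3, -0.4, 0.2]
gripper_width: 0.176
```

Request:
jog_arm(
  travel=[
    [0.001,0,0],
    [0.002,0,0],
    [0.003,0,0],
    [0.003,0,0],
    [0.003,0,0],
  ],
  twist=[
    [0,0,0],
    [0,0,0],
    [0,0,0],
    [0,0,0],
    [0,0,0],
  ],
  fingers=[1,1,1,1,1],
)

```text
time_s: 9.7
position: [0.5476, -0.2321, 0.1426]
tool_rot: [35.7, 90.0, 30.1]
wrist_force: [-0.3, -0.6, 0.1]
gripper_width: 0.182
```

Request:
jog_arm(
  travel=[
    [0.001,0,0],
    [0.002,0,0],
    [0.002,0,0],
    [0.002,0,0],
  ],
  twist=[
    [0,0,0],
    [0,0,0],
    [0,0,0],
    [0,0,0],
  ],
  fingers=[1,1,1,1],
)

```text
time_s: 10.03
position: [0.548, -0.2322, 0.1416]
tool_rot: [-10.9, 89.9, -16.6]
wrist_force: [0.3, 0.2, 5.9]
gripper_width: 0.175
```

Contact: about 6 N of push. I'll let time pass with camera calls, which hold the target, and average the readings.

```bash
python3 - <<'E'
from h import *
from scipy.spatial.transform import Rotation as R
F=[]
for i in range(14):
    s_=cam("scene");s=state();F.append(np.r_[s["wrist_force"],s["torque"],s["position"]])
F=np.array(F);print(F[:,2].round(1),F.mean(0).round(4),s["time_s"]);print(R.from_euler("xyz",s["tool_rot"],degrees=True).as_matrix().round(4))
cv2.imwrite("pics/c7.png",crop(s_,150,160,80,80,7))
E
```

```text
[5.7 6.  5.1 4.9 5.7 5.7 4.9 5.4 5.3 6.  5.4 5.4 4.7 6.3] [ 0.1973  0.4688  5.4609  0.0682 -0.0446 -0.0069  0.548  -0.2322  0.1416] 10.7333
[[ 2.000e-03  9.860e-02  9.951e-01]
 [-6.000e-04  9.951e-01 -9.860e-02]
 [-1.000e+00 -4.000e-04  2.100e-03]]
```

View pics/c7.png

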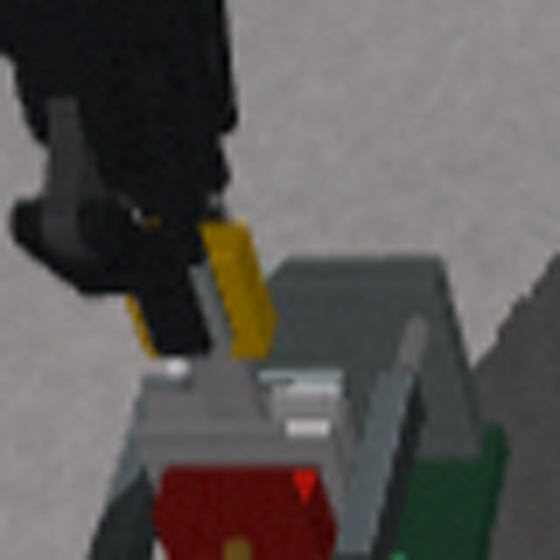

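The blade stands upright in the gap, handle gripped. Force is steady at about 5.5 N over 0.7 s, or about 6 N net of the unloaded baseline. Side force is negligible, and depth is about 24 mm, within the expected 20–40 mm. Handing in.

```bash
python3 -c "
from workcell import state,close_job
print(state()['wrist_force']);print(close_job())"
```

```text
[ 0.93025059 -0.01905893  6.2688156 ]
the job is handed in; nothing more can be done
None
```

I took the yellow gauge from the middle slot of the rack and slid its blade straight down into the jig gap until it was snug. I handed the job in at about 10.7 s, still gripping the handle.

**Last checks:**
- **Push:** it held steady at 4.7–6.3 N (mean 5.5 N) for 0.7 s. That is about 6 N net of the unloaded reading, inside the 3–12 N snug range.
- **Depth:** by the arm's reading, the tip is about 24 mm below the mouth of the gap, within the expected 20–40 mm.
- **Side force and tilt:** side force averaged about 0.5 N and the tool was tilted about 0.1°.
- **Picture:** the blade stands in the gap with the handle held. The other gauges looked undisturbed after the lift. I took no later picture of the rack or the rest of the table.

**Disagreements:** the two cameras differed by about 1–3 mm on positions, which the lead-in lips and floating head absorbed. The gap's yaw of -5.7° comes mainly from the top camera, and the scene camera was consistent with it. No checks failed.

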